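# Unlock the seal driver from the quick-change holder and lay it in the V-rest

## Task

The seal driver is locked in the quick-change holder on the bench. Slide the holder's sprung collar back until the driver is released, draw the driver straight out and lay it down in both notches of the V-rest, its large head outside them, never letting it drop onto the bench. Leave the grease can, the white piston and the small red carton where they stand; at the end the collar must be back home and nothing held.

Things in the scene. Friction and masses are not known exactly. Their poses are not given: they have to be found in the camera images.
- holder: Quick-change holder fixed on the bench: grey base 135x80x10 mm (x -123 to +12), rear pedestal 98 mm high (x -109 to -79), level steel tube 36 mm in diameter, axis 80 mm above the bench, from x -80 mm to its mouth at x 0. Origin on the bench under the mouth; +x: the level direction in which the driver is drawn out; z up.
- collar_mid (a point): Middle of the dark ribbed collar on the tube (on its axis, 80 mm high; axes as the holder's; moves with the collar). Collar 40 mm long; waist 44 mm in diameter, 31 mm long, between two 52 mm rims. Home: 22 mm behind the mouth.
- collar (a joint): Collar travel, m: 0 home, 0.014 fully back (holder -x). Spring 3.5 N at home, 8.5 N fully back, plus a few N latch friction. From about 0.0075 the latch opens and an ejector pushes the driver 10 mm out within 0.5 s; it then stays loose in the tube, not relocking, when the collar is let go. The collar may stay part way back till the driver is out, then springs home by itself.
- driver: Seal driver, steel bar 170 mm long, 0.2 to 0.3 kg. Origin on its axis, centre of mass (grip here); +x towards the head. Grip shaft 26 mm diameter x -30 to +50, head 46 mm diameter +50 to +68, boss to +72, shank 22 mm diameter from -30 back to the nose at -98. Locked: origin 40 mm in front of the mouth, 80 mm high, +x as the holder's; leaves the tube after 60 mm. Released, its origin sinks 5 mm.
- rest: V-rest fixed on the bench: wooden base 112x76x10 mm, two aluminium posts at x -36 and +36 mm, 10 mm thick along x, with 90-degree V notches: bottoms at z 55 mm, 48 mm wide at the tips, z 79 mm. Origin on the bench under the middle; x along the line of notches. The driver lies along x, either way round, origin over the middle about 72 mm high, head outside the posts.
- grease_can: Open blue steel can of grease, 90 mm diameter, 99 mm high, loose bystander near the V-rest; origin under its centre.
- servo_piston: White piston standing on its disc, 52 mm diameter, 61 mm high, loose bystander near the holder; origin under its centre.
- bearing_carton: Small red parts carton, 64x63x36 mm, loose bystander near the holder; origin under its centre.
There are look-alikes about, which are no part of the job. Leave any green or yellow look-alike of the rest alone.

How it is judged:
On the way, in this order (a step that is already met when the one before it is completed fails the run):
1. the collar is pulled back far enough to release the driver (value of joint collar above 0.006 m), for 0.1 s.
2. the driver is drawn clear of the holder (x of driver in the frame of holder above 0.102 m), for 0.1 s.
At the end, for the whole second after the job is handed in: The driver lies still in both notches: origin within 25 mm of the rest's middle along the notches, 6 mm of their line sideways, 65 to 79 mm above the bench; axis within 0.1 rad of the notch line, either way round. The collar is home (under 3 mm) (x of driver in the frame of rest between -0.025 and 0.025 m and y of driver in the frame of rest between -0.006 and 0.006 m and z of driver in the frame of rest between 0.065 and 0.079 m and angle between the x axis of driver and the x axis of rest, either way round below 0.1 rad and value of joint collar below 0.003 m and linear speed of driver below 0.03 m/s); the robot touches nothing.
It fails at once if the driver drops below the rest and the holder, towards the bench (height (world z) of driver below 0.045 m).
It fails at once if the driver is dropped or thrown (over 1.2 m/s) (linear speed of driver above 1.2 m/s).
It fails at once if the grease can is moved more than 20 mm (distance of grease_can from where it was at the start of the episode above 0.02 m).
It fails at once if the piston is moved more than 20 mm (distance of servo_piston from where it was at the start of the episode above 0.02 m).
It fails at once if the carton is moved more than 20 mm (distance of bearing_carton from where it was at the start of the episode above 0.02 m).
It also fails if it takes over 54 s, if anything falls off the work surface, if the arm or the gripper's body presses on something with over 40 N, if the wrist force passes 120 N, or if a joint passes its speed limit or range.

## Robot

A 6-joint arm with a two-finger parallel gripper is mounted at the origin on a cart in front of the work surface, level with it; the furniture and walls round the work are solid. World frame = base frame: x ahead of the robot, y to its left, z up, the work surface at z = 0. Lengths are in m, angles in rad, forces in N, time in s.
With the tool pointing down it reaches from about 0.275 to 0.85 m from the base axis. Payload 19 kg.
Tool frame: the origin (TCP) lies midway between the tips of the shut fingers; the grasp point (between the pads) lies arm.grasp_offset behind it (arm.grasp_offset is the distance from the TCP to the grasp point, in m); z points along the fingers, y is the line along which they close (so a half turn about z gives the same grasp; the last joint's range is limited). The gripper opens to 85 mm and grips with 20 to 120 N. Pads are 22 mm wide; open, the fingers measure 114 mm over their backs; the gripper's body (76 mm by 85 mm) begins 54 mm behind the grasp point. The pads swing forward as they close: fully open they stand 13 mm farther back than shut.
Start: joints at [-1.32, 0.15, 1.437, -0, 1.554, -0.134], TCP at [0.216, -0.533, 0.231] pointing down, gripper open.
Joint ranges: [-2.8, 2.8], [-0.68, 2.1], [0.12, 2.68], [-1.39, 4.53], [0.16, 2.79], [-2.81, 2.81]. Speed limits (rad/s): [1.89, 1.89, 2.22, 3.01, 3.01, 3.01].

## Interface

Orientations are given as a unit quaternion [x, y, z, w].
In Python, from station import readout, optics, ticket, silhouettes, arm gives the robot as it stands.
- The arm moves only by the tool send_rows, never from a script. Its argument "moves" is a list of rows, each a list of 2 entries, a list of its own where there are three numbers: the shift along the tool's x, y, z scaled (see below), then the turn, a rotation vector about the tool's x, y, z scaled (see below). A call has 1 to 8 rows; each row is the pose to reach, as a shift and turn from the pose commanded when the call began, along the tool's axes at that moment, turning the shorter way round; what a row does not reach only later rows make up. The controller multiplies each number of a shift by 0.15 m and each number of a turn by 180 degrees. A row lasts 1/12 s, in which the tool goes at most 41.7 mm and 7.16 degrees, less where a joint would pass 70% of its speed; a pose out of reach is approached as far as the arm can. A call with a number of a shift or a turn outside -1 to 1 is refused whole. A call with a gripper value outside its range is refused whole. "grip" is the opening, from 0 (shut) to 1 (fully open), set as the call begins (left out, the last holds). The fingers move at their own pace and stop on an object; the grip force is fixed at half the most. Time passes only in rows, so rows that repeat a pose let the fingers close. It gives the time, the measured TCP pose, the force, the opening and the grip force at its end, in the units of the state.
- readout.sense(): the state, without advancing time (a new reading comes with each control period).
- optics.capture(name): name is "scene" or "top"; returns the picture (420x560x3 uint8, red, green, blue); there is no depth.
- optics.camera_info(name): a dict with "intrinsics" (3x3 intrinsics, pixels), "world_from_camera" (4x4, takes a point from camera to world coordinates). Camera axes: x right, y down, z forward; pixel columns grow to the right and rows downward; lengths in m; the calibration is good to about 2 mm. A picture is of the moment at which its call begins. camera_info takes no time and is no camera call.
- ticket.finish_job(): hands the job in; it is judged then, once.
Trained networks look in the newest picture that a camera, given by its name, has taken for a name from the list of things; names that differ only in an ending like _2 or _b are one class to them, and where a whole thing is asked for, a point or a joint stands for the part that bears it (a point fixed in the world has none). Each returns a list of dicts, best first, with "score" (0 to 1); they miss things now and then, are a little off and sometimes report something else, mostly with a low value. They report only what shows in the picture. A call takes as long as a camera call. They do not tell look-alikes from the thing itself.
- silhouettes(name, camera): "region" (420x560 bool, what is visible of it) and "rect" ([centre column, centre row, width, height] in pixels, round what is visible of it).
The state is a dict: "clock": time; "qpos": joint angles; "joint_velocities": joint speeds; "tau": joint torques, N m; "ee_pos": TCP position; "tool_rot": TCP orientation; "wrist_force": force on the tool from outside, world axes, zero at the start; "wrist_torque": the same for the moment, N m; "gripper_width": finger opening in m; "gripper_force": force on a finger pad.
Only numpy, scipy, OpenCV 4.12 (cv2) and the standard library are available. Lean on these libraries where they do the work, as an engineer would, in place of code of your own. Each camera call takes 0.05 s, during which the arm holds its last target. There are 200 camera calls.

## Working session

There is one attempt and no reset: what is moved stays moved. The work goes in short steps, Python scripts to look and compute and a tool call to move; the robot and the scene stay as the last step left them, time stands still between calls to the robot, and variables do not carry over. Pictures are saved under pics/ and viewed, at most 10 in all, crops included, and the job is handed in when it is done.

Besides the shell and the picture viewer there is one more tool, called after "Call:" as a command line: name --argument value ..., lists and objects as JSON in quotes. send_rows: Moves the arm, as the interface text tells. Its arguments: {"type":"object","properties":{"moves":{"type":"array","items":{"type":"array"}},"grip":{"type":"number"}},"required":["moves"]}

```bash
ls; mkdir -p pics; python3 - <<'E'
from station import readout, optics, ticket, silhouettes, arm
import cv2,numpy as np
print(readout.sense(), arm.grasp_offset)
for n in("scene","top"):
    im=optics.capture(n); cv2.imwrite(f"pics/{n}0.png",im[:,:,::-1])
    c=optics.camera_info(n); print(n,np.round(c["intrinsics"],1).tolist(),np.round(c["world_from_camera"],4).tolist())
    for t in("holder","collar_mid","driver","rest","grease_can","servo_piston","bearing_carton"):
        for r in silhouettes(t,n)[:3]: print(t,round(r["score"],2),np.round(r["rect"],0))
E
```

```text
pics
{'clock': 0.0, 'qpos': array([-1.31998739e+00,  1.50977553e-01,  1.43803647e+00, -1.94216619e-05,
        1.55379749e+00, -1.33996201e-01]), 'joint_velocities': array([-0.00240977,  0.00050474, -0.00076374,  0.00056965,  0.0012658 ,
       -0.00285046]), 'tau': array([-6.91853256e-04, -7.13044667e+01, -5.70879364e+01, -2.02451256e-04,
        8.76098871e-03, -5.13982329e-06]), 'ee_pos': array([ 0.21575766, -0.53271502,  0.23067756]), 'tool_rot': array([ 9.81547440e-01,  1.91217811e-01, -4.52671221e-05, -6.07823967e-04]), 'wrist_force': array([-0.40927648,  0.24078896,  0.38185867]), 'wrist_torque': array([0.01433871, 0.02196429, 0.0068332 ]), 'gripper_force': 0.0, 'gripper_width': 0.08515931748804333} 0.0187
scene [[466.6, 0.0, 277.3], [0.0, 466.6, 210.8], [0.0, 0.0, 1.0]] [[-0.6713, -0.3628, 0.6464, -0.1742], [-0.7412, 0.3308, -0.5841, 0.7653], [-0.002, -0.8712, -0.491, 0.6121], [0.0, 0.0, 0.0, 1.0]]
holder 0.84 [346. 190.  51.  52.]
holder 0.2 [379. 160.  23.  18.]
collar_mid 0.57 [360. 172.  16.  11.]
driver 0.85 [380. 161.  25.  19.]
rest 0.91 [366. 234.  44.  52.]
rest 0.86 [238. 267.  59.  62.]
rest 0.6 [184. 314.  60.  77.]
grease_can 0.98 [192. 233.  40.  56.]
bearing_carton 0.86 [314. 181.  29.  20.]
top [[433.7, 0.0, 279.6], [0.0, 433.7, 207.4], [0.0, 0.0, 1.0]] [[-0.0025, -0.9943, 0.1064, 0.388], [-0.9999, 0.0009, -0.0144, 0.1495], [0.0142, -0.1065, -0.9942, 1.1712], [0.0, 0.0, 0.0, 1.0]]
holder 0.75 [379. 200.  54.  33.]
collar_mid 0.74 [397. 196.  25.  19.]
collar_mid 0.36 [214. 165.  36.  39.]
driver 0.74 [429. 189.  44.  18.]
rest 0.96 [334. 263.  35.  49.]
rest 0.93 [157. 239.  42.  44.]
rest 0.84 [217. 222.  32.  43.]
grease_can 0.9 [214. 166.  37.  43.]
servo_piston 0.67 [397. 240.  25.  22.]
bearing_carton 0.77 [378. 155.  31.  33.]
```

```bash
python3 - <<'E'
import cv2
a=cv2.imread("pics/scene0.png");b=cv2.imread("pics/top0.png")
cv2.imwrite("pics/s1.png",cv2.resize(a[110:380,120:460],(755,600),interpolation=2))
cv2.imwrite("pics/t1.png",cv2.resize(b[120:310,120:470],(800,434),interpolation=2))
E
```

```text
(no output)
```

View pics/s1.png

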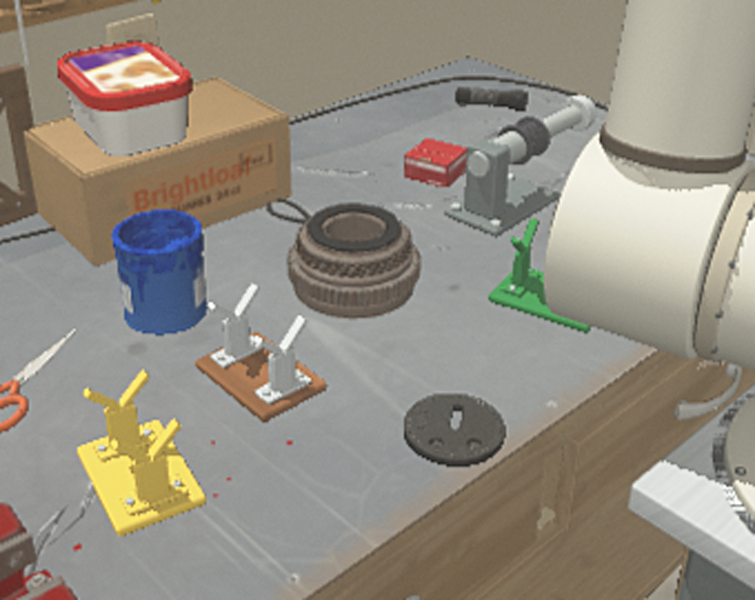

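View pics/t1.png

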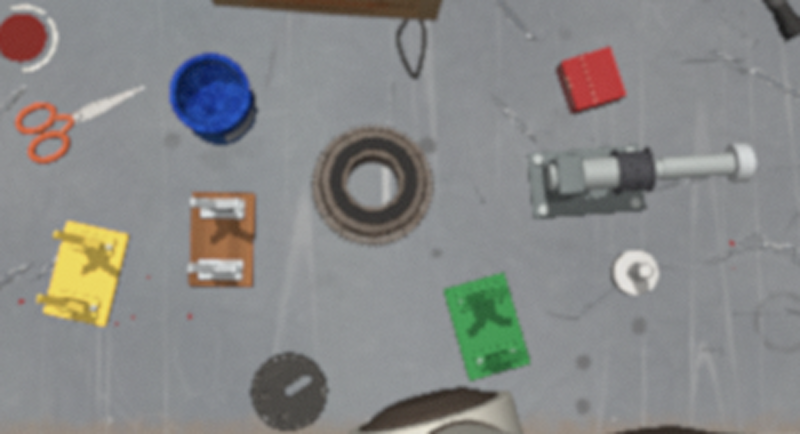

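The real rest is the one with the brown base and bare aluminium posts: top px (217,225), scene px (238,267). The yellow one (top 157,239) and the green one (top 334,263) are look-alikes. The holder with driver is at top px (380–450,195), pointing right.

```bash
cat > h.py <<'E'
import cv2,numpy as np
from station import readout, optics, ticket, silhouettes, arm
from scipy.spatial.transform import Rotation as R
def ray(n,uv,z):
    c=optics.camera_info(n);K=c["intrinsics"];T=c["world_from_camera"]
    uv=np.atleast_2d(uv).astype(float)
    d=np.c_[(uv-[K[0][2],K[1][2]])/K[0][0],np.ones(len(uv))]@np.array(T)[:3,:3].T
    o=np.array(T)[:3,3]; return o+d*((z-o[2])/d[:,2])[:,None]
def proj(n,P):
    c=optics.camera_info(n);K=np.array(c["intrinsics"]);T=np.linalg.inv(np.array(c["world_from_camera"]))
    p=np.atleast_2d(P)@T[:3,:3].T+T[:3,3]; p=p@K.T; return p[:,:2]/p[:,2:]
def mask_pts(n,t,z,near=None):
    rs=silhouettes(t,n)
    if near is not None: rs=sorted(rs,key=lambda r:np.hypot(*(np.array(r["rect"][:2])-near)))
    v,u=np.nonzero(rs[0]["region"]); return ray(n,np.c_[u,v],z)
E
python3 - <<'E'
from h import *
im=optics.capture("top")
D=mask_pts("top","driver",.08)[:,:2]
c=D.mean(0);d=np.linalg.svd(D-c)[2][0] if 0 else np.linalg.svd(D-c,full_matrices=False)[2][0]
d*=-np.sign(d[1]); s=(D-c)@d
print("driver c",c,"dir",d,"span",s.min(),s.max(),"head end",c+d*s.max())
w=(D-c)@[-d[1],d[0]]
for a in np.arange(s.min(),s.max(),.012):
    k=(s>=a)&(s<a+.012); print(round(a,3),round((w[k].min()+w[k].max())/2,4),round(np.ptp(w[k]),4))
C=mask_pts("top","collar_mid",.08)[:,:2]; print("collar",C.mean(0),"along/side rel driver c",(C.mean(0)-c)@d,(C.mean(0)-c)@[-d[1],d[0]], np.ptp(C@d))
# rest base: brown
hsv=cv2.cvtColor(im,cv2.COLOR_RGB2HSV); m=((hsv[...,0]<16)&(hsv[...,1]>90)).astype(np.uint8)
m[:,:190]=0;m[:,250:]=0;m[:195]=0;m[255:]=0
v,u=np.nonzero(m);B=ray("top",np.c_[u,v],.01)[:,:2].astype(np.float32)
print("rest brown",cv2.minAreaRect(B*1000))
for t,z in(("rest",.04),("grease_can",.05),("servo_piston",.03),("bearing_carton",.036)):
    P=mask_pts("top",t,z,(217,222) if t=="rest" else None); print(t,P.mean(0)[:2],P.min(0)[:2],P.max(0)[:2])
E
```

```text
driver c [ 0.54481228 -0.25379799] dir [ 0.06038204 -0.99817534] span -0.06227459934917558 0.04839389024527829 head end [ 0.5477344  -0.30210357]
-0.062 -0.0 0.021
-0.05 -0.0006 0.0211
-0.038 0.0003 0.0231
-0.026 0.0005 0.0213
-0.014 -0.0002 0.0212
-0.002 0.0004 0.0239
0.01 -0.0006 0.0388
0.022 0.0002 0.0419
0.034 -0.0002 0.0414
0.046 0.0016 0.0156
collar [ 0.53870388 -0.1671114 ] along/side rel driver c -0.0868972452376026 -0.0008629404308016205 0.050456573534256255
rest brown ((468.1540222167969, 301.1357727050781), (71.6556396484375, 107.23011779785156), 89.87754821777344)
rest [0.46378999 0.29771093] [0.40864624 0.26004477] [0.51834949 0.33566061]
grease_can [0.62558932 0.30810984] [0.57235726 0.25779096] [0.67906543 0.35766345]
servo_piston [ 0.42655342 -0.17577532] [ 0.40255739 -0.20310215] [ 0.44996178 -0.14733023]
bearing_carton [ 0.65038994 -0.13130809] [ 0.6123735  -0.17077458] [ 0.6887624  -0.09063564]
```

```bash
python3 - <<'E'
import cv2
b=cv2.imread("pics/top0.png")
cv2.imwrite("pics/t2.png",cv2.hconcat([cv2.resize(b[195:255,190:245],(366,400),interpolation=2),cv2.resize(b[160:230,350:455],(434,400),interpolation=2)]))
E
```

```text
(no output)
```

View pics/t2.png

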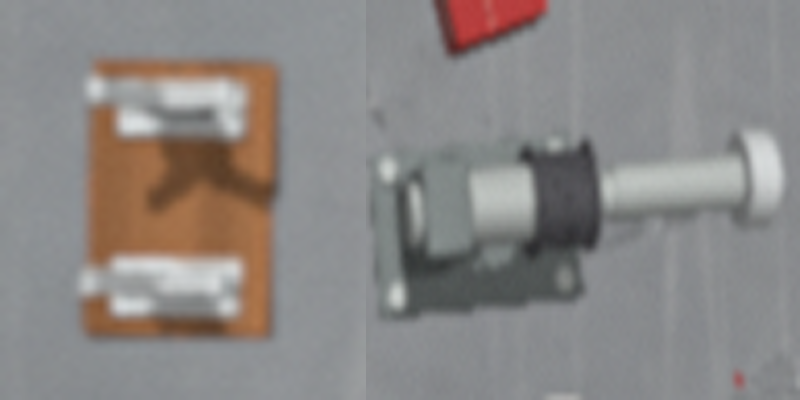

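```bash
cat >> h.py <<'E'
def go(P,ang,full=False):
    "rows values to bring TCP to P, tool down, tool x at world angle ang (deg)"
    s=readout.sense(); r=R.from_quat(s["tool_rot"]); a=np.radians(ang)
    x=np.array([np.cos(a),np.sin(a),0]);z=np.array([0,0,-1.]);t=R.from_matrix(np.c_[x,np.cross(z,x),z])
    print("t",round(s["clock"],2),"ee",np.round(s["ee_pos"],4),"shift",np.round(r.inv().apply(np.array(P)-s["ee_pos"])/.15,3).tolist(),"turn",np.round((r.inv()*t).as_rotvec()/np.pi,4).tolist(),"w",round(s["gripper_width"],4))
E
python3 - <<'E'
from h import *
B=ray("top",[[203.8,204.3],[231.5,204.3],[230.6,245.4],[202.6,245.4]],.01)[:,:2];print(B,B.mean(0),"ang",np.degrees(np.arctan2(*((B[0]+B[1]-B[2]-B[3])[::-1]))))
go([.5396,-.1675,.21],93.6)
E
```

```text
[[0.52099691 0.33647084]
 [0.52093483 0.26211   ]
 [0.4107412  0.26347553]
 [0.41090357 0.33788366]] [0.46589413 0.29998501] ang -0.7225993144977272
t 1.15 ee [ 0.2158 -0.5329  0.2313] shift [2.915, -1.448, 0.142] turn [-0.0, -0.0, -0.3975] w 0.0856
```

Call:
send_rows --moves '[[[1,-0.5,0.05],[0,0,0]],[[1,-0.5,0.05],[0,0,0]],[[1,-0.5,0.05],[0,0,0]],[[1,-0.5,0.05],[0,0,0]]]' --grip 1

```text
clock: 1.48
ee_pos: [0.3266, -0.4066, 0.2238]
tool_rot: [0.982, 0.191, 0.0, 0.0]
wrist_force: [1.4, -1.1, 0.4]
gripper_width: 0.0852
gripper_force: 0.0
```

Call:
send_rows --moves '[[[1,-0.5,0.05],[0,0,0]],[[1,-0.5,0.05],[0,0,0]],[[1,-0.5,0.05],[0,0,0]],[[1,-0.5,0.05],[0,0,0]],[[1,-0.5,0.05],[0,0,0]]]'

```text
clock: 1.9
ee_pos: [0.4402, -0.2772, 0.2162]
tool_rot: [0.981, 0.194, 0.001, -0.001]
wrist_force: [0.2, -1.1, 0.3]
gripper_width: 0.0854
gripper_force: 0.0
```

Call:
send_rows --moves '[[[0.9,-0.45,0],[0,0,-0.3975]],[[0.9,-0.45,0],[0,0,-0.3975]],[[0.9,-0.45,0],[0,0,-0.3975]],[[0.9,-0.45,0],[0,0,-0.3975]],[[0.9,-0.45,0],[0,0,-0.3975]],[[0.9,-0.45,0],[0,0,-0.3975]],[[0.9,-0.45,0],[0,0,-0.3975]],[[0.9,-0.45,0],[0,0,-0.3975]]]'

```text
clock: 2.57
ee_pos: [0.5367, -0.1688, 0.2163]
tool_rot: [0.768, 0.641, -0.0, -0.0]
wrist_force: [0.2, -0.7, 0.2]
gripper_width: 0.0857
gripper_force: 0.0
```

```bash
python3 - <<'E'
from h import *
go([.5396,-.1675,.0613],93.6)
E
```

```text
t 2.57 ee [ 0.5367 -0.1688  0.2163] shift [0.012, 0.018, 1.033] turn [-0.0, -0.0, -0.0771] w 0.0857
```

Call:
send_rows --moves '[[[0.012,0.018,0],[0,0,-0.0771]],[[0.012,0.018,0.15],[0,0,-0.0771]],[[0.012,0.018,0.4],[0,0,-0.0771]],[[0.012,0.018,0.5],[0,0,-0.0771]],[[0.012,0.018,0.5],[0,0,-0.0771]]]'

```text
clock: 2.98
ee_pos: [0.538, -0.167, 0.1377]
tool_rot: [0.687, 0.727, -0.001, -0.003]
wrist_force: [0.5, -0.5, -0.7]
gripper_width: 0.0853
gripper_force: 0.0
```

```bash
python3 - <<'E'
from h import *
go([.5396,-.1675,.0613],93.6)
a=optics.capture("scene");b=optics.capture("top")
cv2.imwrite("pics/m1.png",np.hstack([cv2.resize(a[60:260,300:460],(400,500)),cv2.resize(b[130:270,330:450],(400,466))[:500] if 0 else cv2.resize(b[130:280,340:460],(400,500))])[:,:,::-1])
E
```

```text
t 2.98 ee [ 0.538  -0.167   0.1377] shift [-0.005, 0.013, 0.509] turn [-0.0016, -0.0009, -0.0021] w 0.0853
```

View pics/m1.png

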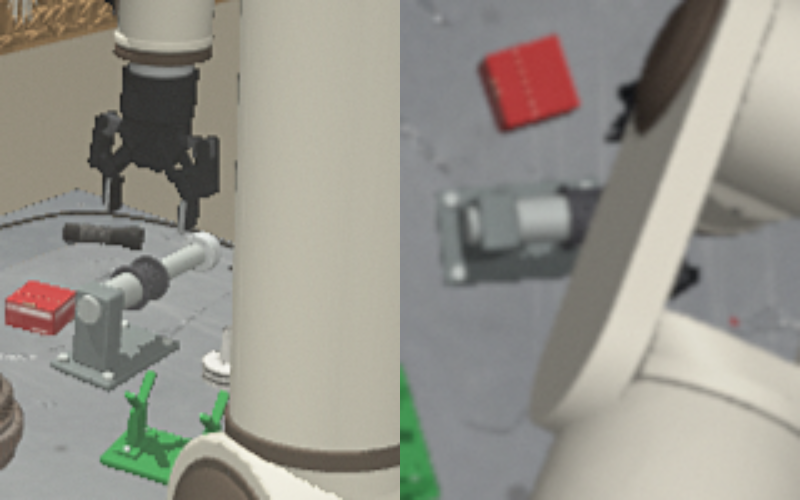

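The open gripper stands above the collar, straddling the tube (left half: fingers at 110,200 and 187,225; collar at 145,278). I'll descend and grip.

Call:
send_rows --moves '[[[-0.005,0.013,0.25],[0,0,0]],[[-0.005,0.013,0.4],[0,0,0]],[[-0.005,0.013,0.5],[0,0,0]],[[-0.005,0.013,0.5],[0,0,0]]]'

```text
clock: 3.42
ee_pos: [0.5411, -0.1682, 0.0651]
tool_rot: [0.687, 0.727, -0.0, -0.001]
wrist_force: [-1.3, -1.4, -1.2]
gripper_width: 0.0855
gripper_force: 0.0
```

Call:
send_rows --moves '[[[0,0,0],[0,0,0]],[[0,0,0],[0,0,0]],[[0,0,0],[0,0,0]],[[0,0,0],[0,0,0]],[[0,0,0],[0,0,0]],[[0,0,0],[0,0,0]],[[0,0,0],[0,0,0]],[[0,0,0],[0,0,0]]]' --grip 0

```text
clock: 4.08
ee_pos: [0.5398, -0.1681, 0.069]
tool_rot: [0.686, 0.727, -0.001, -0.001]
wrist_force: [-30.8, 7.6, 35.5]
gripper_width: 0.0424
gripper_force: 78.8
```

Call:
send_rows --moves '[[[0,0,0],[0,0,0]],[[0,0,0],[0,0,0]],[[0,0,0],[0,0,0]],[[0,0,0],[0,0,0]]]' --grip 1

```text
clock: 4.42
ee_pos: [0.542, -0.1686, 0.0671]
tool_rot: [0.687, 0.727, 0.0, 0.001]
wrist_force: [-0.4, 0.3, -0.1]
gripper_width: 0.0851
gripper_force: 0.0
```

```bash
python3 - <<'E'
from h import *
go([.5385,-.1675,.055],93.6); print(readout.sense()["wrist_force"])
E
```

```text
t 4.42 ee [ 0.542  -0.1686  0.0671] shift [0.008, -0.023, 0.081] turn [0.0004, 0.0002, -0.0021] w 0.0851
[-0.39986486  0.30065586 -0.09597115]
```

Call:
send_rows --moves '[[[0.008,-0.023,0.081],[0,0,-0.002]],[[0.008,-0.023,0.081],[0,0,-0.002]],[[0.008,-0.023,0.081],[0,0,-0.002]]]'

```text
clock: 4.67
ee_pos: [0.5379, -0.1673, 0.0541]
tool_rot: [0.685, 0.729, -0.0, -0.0]
wrist_force: [-0.0, -0.1, 0.3]
gripper_width: 0.0854
gripper_force: 0.0
```

Call:
send_rows --moves '[[[0,0,0],[0,0,0]],[[0,0,0],[0,0,0]],[[0,0,0],[0,0,0]],[[0,0,0],[0,0,0]],[[0,0,0],[0,0,0]],[[0,0,0],[0,0,0]],[[0,0,0],[0,0,0]]]' --grip 0

```text
clock: 5.25
ee_pos: [0.5395, -0.1674, 0.0552]
tool_rot: [0.685, 0.729, 0.001, 0.001]
wrist_force: [8.0, 2.4, 2.8]
gripper_width: 0.0432
gripper_force: 60.7
```

Call:
send_rows --moves '[[[0.03,0,0],[0,0,0]],[[0.06,0,0],[0,0,0]],[[0.085,0,0],[0,0,0]],[[0.085,0,0],[0,0,0]],[[0.085,0,0],[0,0,0]],[[0.085,0,0],[0,0,0]],[[0.085,0,0],[0,0,0]],[[0.085,0,0],[0,0,0]]]'

```text
clock: 5.92
ee_pos: [0.5386, -0.1556, 0.0553]
tool_rot: [0.685, 0.729, 0.0, 0.002]
wrist_force: [7.3, -8.1, 1.7]
gripper_width: 0.0428
gripper_force: 60.8
```

```bash
python3 - <<'E'
from h import *
s=readout.sense();print(s["ee_pos"],s["wrist_force"],s["wrist_torque"])
a=optics.capture("scene")
cv2.imwrite("pics/m2.png",cv2.resize(a[130:230,320:420],(600,600),interpolation=2)[:,:,::-1])
E
```

```text
[ 0.53860519 -0.15562898  0.05526437] [ 7.26426659 -8.11828699  1.71903354] [-1.06747146 -1.29274528  0.16864329]
```

View pics/m2.png

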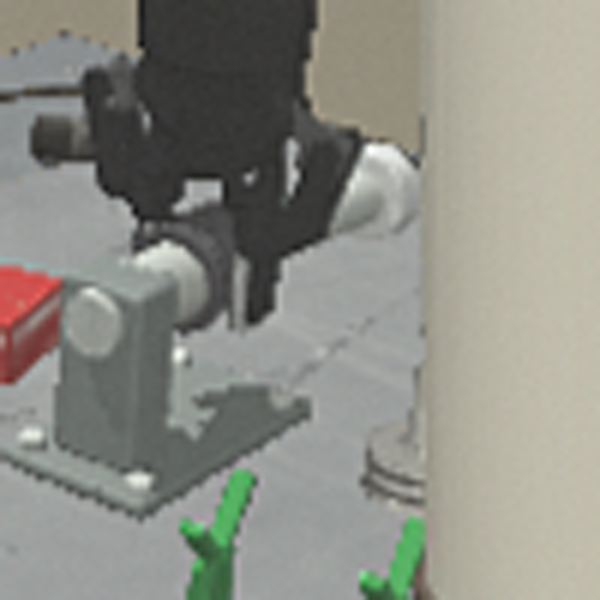

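The fingers hold the collar (about 190,270), which has moved 12 mm back with the expected spring force. I'll release, rise, and check the driver's position.

Call:
send_rows --moves '[[[0,0,0],[0,0,0]],[[0,0,0],[0,0,0]],[[0,0,0],[0,0,0]],[[0,0,0],[0,0,0]],[[0,0,-0.25],[0,0,0]],[[0,0,-0.5],[0,0,0]],[[0,0,-0.75],[0,0,0]],[[0,0,-0.75],[0,0,0]]]' --grip 1

```text
clock: 6.63
ee_pos: [0.5394, -0.1554, 0.1741]
tool_rot: [0.685, 0.729, 0.002, 0.004]
wrist_force: [1.1, 0.3, 0.4]
gripper_width: 0.0854
gripper_force: 0.0
```

```bash
python3 - <<'E'
from h import *
d=np.array([.063,-.998]);m0=np.array([.5434,-.2303])-.040*d
print("mouth",m0)
a=optics.capture("scene");b=optics.capture("top")
for n in("scene","top"):
    for r in silhouettes("driver",n)[:2]: print(n,r["score"],r["rect"],r["region"].sum())
# predicted head-end positions, locked and ejected
for e,z in((0,.08),(.01,.075)): print(e,[proj(n,[*(m0+d*(.112+e)),z]) for n in("scene","top")])
P=m0+d*.050;go([*P,.075-.0187-.006],93.6)
cv2.imwrite("pics/m3.png",np.hstack([cv2.resize(a[120:220,330:430],(400,400)),cv2.resize(b[150:250,360:460],(400,400))])[:,:,::-1])
E
```

```text
mouth [ 0.54088 -0.19038]
scene 0.74 [378.2, 164.1, 23.7, 19.1] 256
0 [array([[383.49029321, 158.47827258]]), array([[450.07866281, 190.50740422]])]
0.01 [array([[385.20779384, 159.09580369]]), array([[453.14347128, 190.54589539]])]
t 6.83 ee [ 0.5368 -0.1544  0.1657] shift [-0.575, 0.013, 0.769] turn [-0.0004, -0.0002, -0.0001] w 0.0856
```

View pics/m3.png

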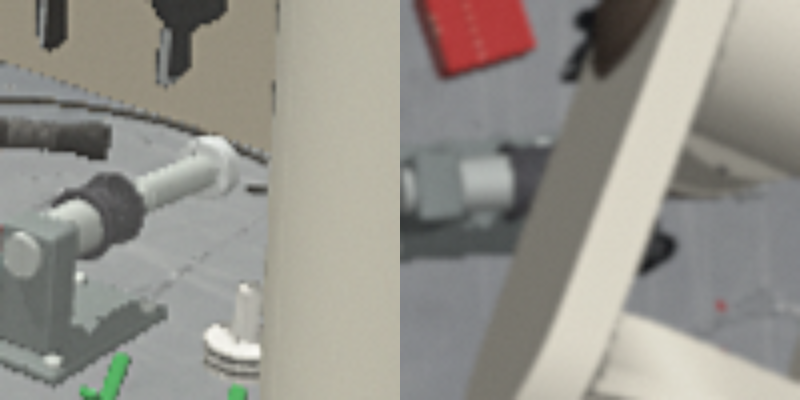

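```bash
python3 - <<'E'
from h import *
a0=cv2.imread("pics/scene0.png")[:,:,::-1].copy();a=optics.capture("scene")
for nm,(u,v,w,h) in {"head":(380,152,13,17),"carton":(300,172,28,20),"collar":(350,165,16,14)}.items():
    r=cv2.matchTemplate(cv2.resize(a[v-8:v+h+8,u-8:u+w+8],None,fx=8,fy=8,interpolation=2),cv2.resize(a0[v:v+h,u:u+w],None,fx=8,fy=8,interpolation=2),5)
    _,s,_,l=cv2.minMaxLoc(r); print(nm,s,l[0]/8-8,l[1]/8-8)
d=np.array([.063,-.998]);m0=np.array([.54088,-.19038])
for e,z in((0,.08),(.01,.08),(.01,.075),(.01,.07)): print(e,z,proj("scene",[*(m0+d*(.1+e)),z]))
E
```

```text
head 0.8502026200294495 1.5 0.875
carton 0.9976993799209595 0.0 0.0
collar 0.9707417488098145 -1.25 0.875
0 0.08 [[381.1758736  159.65765114]]
0.01 0.08 [[383.10633806 158.67392788]]
0.01 0.075 [[382.91774465 160.27102126]]
0.01 0.07 [[382.72983449 161.86232853]]
```

Call:
send_rows --moves '[[[-0.25,0.013,0],[0,0,0]],[[-0.45,0.013,0],[0,0,0]],[[-0.575,0.013,0.1],[0,0,0]],[[-0.575,0.013,0.35],[0,0,0]],[[-0.575,0.013,0.55],[0,0,0]],[[-0.575,0.013,0.7],[0,0,0]],[[-0.575,0.013,0.757],[0,0,0]],[[-0.575,0.013,0.757],[0,0,0]]]'

```text
clock: 7.55
ee_pos: [0.5433, -0.2398, 0.0503]
tool_rot: [0.685, 0.729, -0.0, -0.002]
wrist_force: [-0.4, 0.3, 0.8]
gripper_width: 0.0855
gripper_force: 0.0
```

Call:
send_rows --moves '[[[0,0,0],[0,0,0]],[[0,0,0],[0,0,0]],[[0,0,0],[0,0,0]],[[0,0,0],[0,0,0]],[[0,0,0],[0,0,0]],[[0,0,0],[0,0,0]],[[0,0,0],[0,0,0]],[[0,0,0],[0,0,0]]]' --grip 0

```text
clock: 8.22
ee_pos: [0.5448, -0.2407, 0.0536]
tool_rot: [0.685, 0.729, 0.0, 0.0]
wrist_force: [-1.5, 0.0, 5.6]
gripper_width: 0.0242
gripper_force: 58.7
```

```bash
python3 - <<'E'
from h import *
go([.544,-.2403,.052],93.6); s=readout.sense();print(s["wrist_force"],s["wrist_torque"])
E
```

```text
t 8.22 ee [ 0.5448 -0.2407  0.0536] shift [0.003, -0.005, 0.011] turn [0.0002, 0.0001, -0.0001] w 0.0242
[-1.48564048  0.02997901  5.58498561] [ 0.13489952  0.10777477 -0.04120495]
```

Call:
send_rows --moves '[[[-0.05,0,0],[0,0,0]],[[-0.12,0,0],[0,0,0]],[[-0.19,0,0],[0,0,0]],[[-0.26,0,0],[0,0,0]],[[-0.33,0,0],[0,0,0]],[[-0.4,0,0],[0,0,0]],[[-0.47,0,0],[0,0,0]],[[-0.54,0,0],[0,0,0]]]'

```text
clock: 8.88
ee_pos: [0.5496, -0.3225, 0.053]
tool_rot: [0.685, 0.729, -0.0, -0.0]
wrist_force: [0.6, -0.5, -2.2]
gripper_width: 0.024
gripper_force: 58.8
```

Call:
send_rows --moves '[[[-0.08,0,0],[0,0,0]],[[-0.1,0,-0.1],[0,0,0]],[[-0.1,0,-0.3],[0,0,0]],[[-0.1,0,-0.5],[0,0,0]],[[-0.1,0,-0.7],[0,0,0]],[[-0.1,0,-0.8],[0,0,0]],[[-0.1,0,-0.8],[0,0,0]]]'

```text
clock: 9.47
ee_pos: [0.5516, -0.3378, 0.1775]
tool_rot: [0.685, 0.729, 0.0, 0.003]
wrist_force: [0.4, 0.1, -2.0]
gripper_width: 0.0245
gripper_force: 59.1
```

```bash
python3 - <<'E'
from h import *
s=readout.sense();print(s["clock"],s["ee_pos"],s["wrist_force"],s["wrist_torque"],s["gripper_width"])
a=optics.capture("scene");b=optics.capture("top")
cv2.imwrite("pics/m4.png",np.hstack([cv2.resize(a[60:210,310:460],(400,400)),cv2.resize(b[100:250,360:510],(400,400))])[:,:,::-1])
E
```

```text
9.4667 [ 0.55160847 -0.33783545  0.17745519] [ 0.36059752  0.08743459 -2.0065719 ] [-0.01645406 -0.02458295 -0.00049106] 0.02445162004775103
```

View pics/m4.png

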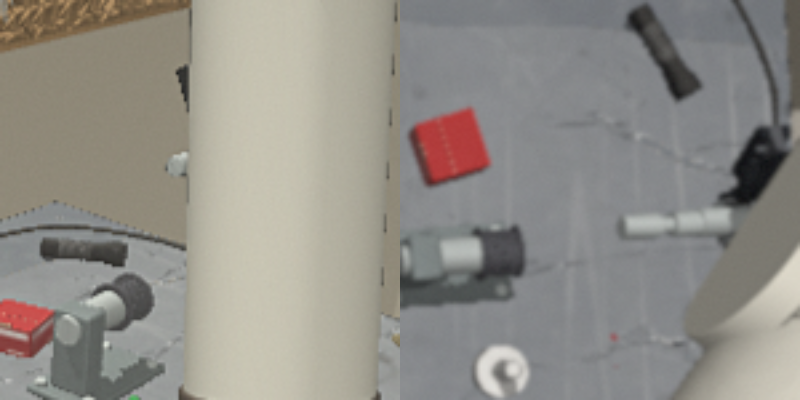

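Call:
send_rows --moves '[[[0.25,-0.02,0],[0,0,0]],[[0.5,-0.04,0],[0,0,0]],[[0.75,-0.06,0],[0,0,0]],[[1,-0.08,0],[0,0,0]]]'

```text
clock: 9.9
ee_pos: [0.5281, -0.186, 0.1711]
tool_rot: [0.685, 0.729, -0.0, -0.001]
wrist_force: [0.8, -0.1, -2.0]
gripper_width: 0.0245
gripper_force: 59.3
```

Call:
send_rows --moves '[[[0.25,-0.02,0],[0,0,0]],[[0.5,-0.04,0],[0,0,0]],[[0.75,-0.06,0],[0,0,0]],[[1,-0.08,0],[0,0,0]]]'

```text
clock: 10.23
ee_pos: [0.5068, -0.0369, 0.1716]
tool_rot: [0.685, 0.729, -0.001, -0.001]
wrist_force: [0.8, -0.3, -1.8]
gripper_width: 0.0245
gripper_force: 59.3
```

Call:
send_rows --moves '[[[0.25,-0.02,0],[0,0,-0.03]],[[0.5,-0.04,0],[0,0,-0.065]],[[0.75,-0.06,0],[0,0,-0.1]],[[1,-0.08,0],[0,0,-0.135]],[[1,-0.08,0],[0,0,-0.17]],[[1,-0.08,0],[0,0,-0.2]],[[1,-0.08,0],[0,0,-0.23]],[[1,-0.08,0],[0,0,-0.25]]]'

```text
clock: 10.9
ee_pos: [0.486, 0.1107, 0.1715]
tool_rot: [0.351, 0.936, -0.001, -0.001]
wrist_force: [0.2, -0.4, -1.9]
gripper_width: 0.0244
gripper_force: 59.2
```

```bash
python3 - <<'E'
from h import *
go([.467,.300,.177],179.5)
E
```

```text
t 10.9 ee [0.486  0.1107 0.1715] shift [0.925, 0.868, -0.036] turn [-0.0003, -0.0008, -0.2254] w 0.0244
```

Call:
send_rows --moves '[[[0.2,0.2,0],[0,0,-0.03]],[[0.4,0.38,0],[0,0,-0.06]],[[0.6,0.56,-0.03],[0,0,-0.1]],[[0.8,0.75,-0.036],[0,0,-0.135]],[[0.925,0.868,-0.036],[0,0,-0.17]],[[0.925,0.868,-0.036],[0,0,-0.2]],[[0.925,0.868,-0.036],[0,0,-0.2254]],[[0.925,0.868,-0.036],[0,0,-0.2254]]]'

```text
clock: 11.57
ee_pos: [0.468, 0.3001, 0.1768]
tool_rot: [0.005, 1.0, -0.001, -0.001]
wrist_force: [-1.0, -0.1, -2.0]
gripper_width: 0.0243
gripper_force: 59.6
```

```bash
python3 - <<'E'
from h import *
go([.467,.300,.110],179.5)
a=optics.capture("scene");b=optics.capture("top")
for P in([.503,.3,.055],[.431,.3,.055],[.503,.276,.079],[.503,.324,.079],[.431,.276,.079],[.431,.324,.079]): print(P,np.round(proj("scene",P),1),np.round(proj("top",P),1))
cv2.imwrite("pics/m5.png",np.hstack([cv2.resize(a[170:320,170:320],(400,400)),cv2.resize(b[150:270,150:270],(400,400))])[:,:,::-1])
E
```

```text
t 11.57 ee [0.468  0.3001 0.1768] shift [0.006, -0.001, 0.445] turn [-0.0003, -0.0008, -0.0003] w 0.0243
[0.503, 0.3, 0.055] [[225.8 251.5]] [[215.1 209.2]]
[0.431, 0.3, 0.055] [[247.3 266.5]] [[214.7 237.2]]
[0.503, 0.276, 0.079] [[234.3 237.7]] [[223.3 208.3]]
[0.503, 0.324, 0.079] [[215.7 246.3]] [[204.3 208.3]]
[0.431, 0.276, 0.079] [[256.2 252.1]] [[223.  236.8]]
[0.431, 0.324, 0.079] [[237.3 261.5]] [[203.8 236.8]]
```

View pics/m5.png

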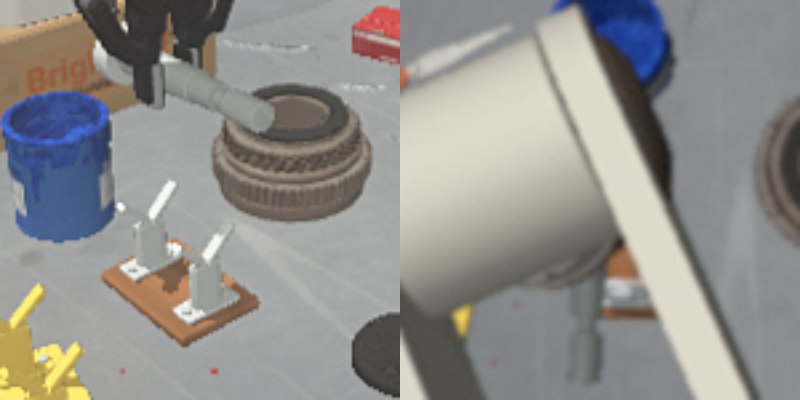

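```bash
python3 - <<'E'
from h import *
out={}
for n,box in(("scene",(200,300,250,310)),("top",(190,245,195,255))):
    im=cv2.imread(f"pics/{n}0.png");hsv=cv2.cvtColor(im,cv2.COLOR_BGR2HSV)
    m=((hsv[...,0]<16)&(hsv[...,1]>90));k=np.zeros_like(m);k[box[2]:box[3],box[0]:box[1]]=1
    out[n]=cv2.convexHull(np.argwhere(m&k)[:,::-1].astype(np.float32))
# fit pose by hull of projected base box
from scipy.optimize import minimize
def render(n,p):
    x,y,a=p;c,s=np.cos(a),np.sin(a)
    L=np.array([[i*.056,j*.038,z] for i in(-1,1) for j in(-1,1) for z in(0,.01)])
    W=np.c_[x+c*L[:,0]-s*L[:,1],y+s*L[:,0]+c*L[:,1],L[:,2]]
    h=cv2.convexHull(proj(n,W).astype(np.float32));return h
def iou(n,p):
    A=render(n,p);i=cv2.intersectConvexConvex(A,out[n])[0];a,b=cv2.contourArea(A),cv2.contourArea(out[n]);return i/(a+b-i)
for ns in(("scene",),("top",),("scene","top")):
    r=minimize(lambda p:-sum(iou(n,p) for n in ns),[.467,.3,0],method="Nelder-Mead",options=dict(initial_simplex=[[.467,.3,0],[.475,.3,0],[.467,.307,0],[.467,.3,.06]]))
    print(ns,r.x,r.fun)
E
```

```text
('scene',) [ 0.45322305  0.32661923 -0.43408484] -0.7031822591560097
('top',) [ 0.47003464  0.29818412 -0.01928593] -0.8640578056156889
('scene', 'top') [ 0.465269    0.30390418 -0.02763527] -1.5326464057927516
```

```bash
python3 - <<'E'
from h import *
go([.467,.299,.056],179)
E
```

```text
t 11.67 ee [0.4684 0.2996 0.1774] shift [0.008, -0.004, 0.809] turn [-0.0002, -0.0005, -0.0001] w 0.0242
```

Call:
send_rows --moves '[[[0.008,-0.004,0.15],[0,0,0]],[[0.008,-0.004,0.35],[0,0,0]],[[0.008,-0.004,0.55],[0,0,0]],[[0.008,-0.004,0.68],[0,0,0]],[[0.008,-0.004,0.75],[0,0,0]],[[0.008,-0.004,0.79],[0,0,0]],[[0.008,-0.004,0.805],[0,0,0]],[[0.008,-0.004,0.805],[0,0,0]]]'

```text
clock: 12.33
ee_pos: [0.4678, 0.2994, 0.0583]
tool_rot: [0.008, 1.0, 0.0, 0.0]
wrist_force: [-0.2, -0.8, -1.8]
gripper_width: 0.024
gripper_force: 59.6
```

Call:
send_rows --moves '[[[0,0,0.008],[0,0,0]],[[0,0,0.015],[0,0,0]],[[0,0,0.015],[0,0,0]]]'

```text
clock: 12.58
ee_pos: [0.4678, 0.2996, 0.0563]
tool_rot: [0.007, 1.0, 0.0, 0.001]
wrist_force: [1.0, 0.8, 0.0]
gripper_width: 0.0246
gripper_force: 59.7
```

Call:
send_rows --moves '[[[0,0,0.008],[0,0,0]],[[0,0,0.015],[0,0,0]],[[0,0,0.015],[0,0,0]]]'

```text
clock: 12.83
ee_pos: [0.4679, 0.3, 0.0544]
tool_rot: [0.007, 1.0, 0.001, 0.001]
wrist_force: [-3.9, 2.9, 9.8]
gripper_width: 0.0244
gripper_force: 61.0
```

```bash
python3 - <<'E'
from h import *
s=readout.sense();print(s["ee_pos"],s["wrist_force"],s["wrist_torque"])
a=optics.capture("scene")
cv2.imwrite("pics/m6.png",cv2.resize(a[200:310,190:300],(700,600) if 0 else (600,600),interpolation=2)[:,:,::-1])
E
```

```text
[0.46786284 0.30002207 0.05436502] [-3.85270316  2.93965078  9.80712814] [0.37326759 0.00877413 0.09161824]
```

View pics/m6.png

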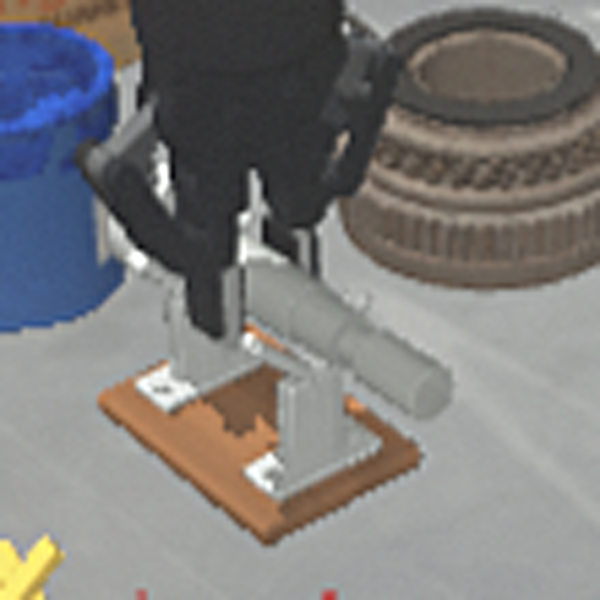

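The driver sits between the tips of both notches (front post tips at 245,340 and 365,298), touching with about 10 N, and the +y side force says it's slightly to −y. I'll nudge it and ease down.

Call:
send_rows --moves '[[[0,0.012,0],[0,0,0]],[[0,0.012,0.006],[0,0,0]],[[0,0.012,0.006],[0,0,0]],[[0,0.012,0.006],[0,0,0]]]'

```text
clock: 13.22
ee_pos: [0.4678, 0.3011, 0.0535]
tool_rot: [0.007, 1.0, 0.0, 0.001]
wrist_force: [-4.0, -4.0, 12.7]
gripper_width: 0.0243
gripper_force: 61.0
```

Call:
send_rows --moves '[[[0,-0.005,0],[0,0,0]],[[0,-0.005,0],[0,0,0]]]'

```text
clock: 13.38
ee_pos: [0.4678, 0.3008, 0.0536]
tool_rot: [0.007, 1.0, 0.001, 0.001]
wrist_force: [-4.4, 0.7, 11.5]
gripper_width: 0.0238
gripper_force: 61.0
```

Call:
send_rows --moves '[[[0,0,0],[0,0,0]],[[0,0,0],[0,0,0]],[[0,0,0],[0,0,0]],[[0,0,0],[0,0,0]],[[0,0,0],[0,0,0]],[[0,0,0],[0,0,0]]]' --grip 1

```text
clock: 13.88
ee_pos: [0.4674, 0.3004, 0.0524]
tool_rot: [0.007, 1.0, 0.0, -0.0]
wrist_force: [0.3, -0.8, -0.0]
gripper_width: 0.0854
gripper_force: 0.0
```

Call:
send_rows --moves '[[[0,0,-0.1],[0,0,0]],[[0,0,-0.3],[0,0,0]],[[0,0,-0.55],[0,0,0]],[[0,0,-0.8],[0,0,0]],[[0,0,-1],[0,0,0]],[[0,0,-1],[0,0,0]]]'

```text
clock: 14.38
ee_pos: [0.4691, 0.3012, 0.209]
tool_rot: [0.007, 1.0, 0.002, 0.004]
wrist_force: [0.9, 0.3, 1.3]
gripper_width: 0.0858
gripper_force: 0.0
```

```bash
python3 - <<'E'
from h import *
s=readout.sense();print(s["clock"],s["ee_pos"],s["wrist_force"])
a=optics.capture("scene");b=optics.capture("top")
cv2.imwrite("pics/m7.png",np.hstack([cv2.resize(a[215:305,195:285],(400,400),interpolation=2),cv2.resize(a[130:220,330:420],(400,400),interpolation=2)])[:,:,::-1])
a0=cv2.imread("pics/scene0.png")[:,:,::-1].copy()
for nm,(u,v,w,h) in {"can":(172,205,40,56),"carton":(300,172,28,20),"collar":(350,165,16,14)}.items():
    r=cv2.matchTemplate(cv2.resize(a[v-8:v+h+8,u-8:u+w+8],None,fx=8,fy=8,interpolation=2),cv2.resize(a0[v:v+h,u:u+w],None,fx=8,fy=8,interpolation=2),5)
    _,q,_,l=cv2.minMaxLoc(r); print(nm,q,l[0]/8-8,l[1]/8-8)
E
```

```text
14.3833 [0.46910291 0.30120218 0.20900737] [0.9021679  0.27757586 1.28216502]
can 0.9652582406997681 -0.125 0.0
carton 0.9977272748947144 0.0 0.0
collar 0.9965834617614746 0.0 0.0
```

View pics/m7.png

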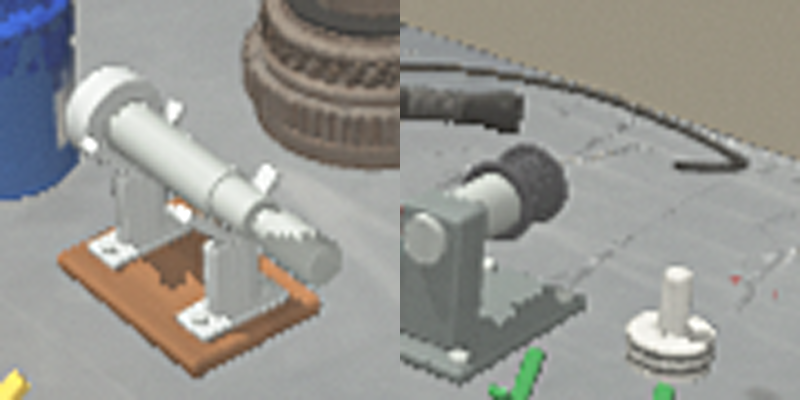

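The driver lies in both notches (head at 110,100, step at the front post 235,190). The collar is home, matching its first picture with no shift, and the can and carton match theirs; the piston stands upright. I'm handing in.

```bash
python3 -c "
from station import ticket
print(ticket.finish_job())"
```

```text
the job is handed in; nothing more can be done
None
```

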